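# Bolt down the lid of the shock gas-charging box

## Task

A shock lies in the gas-charging box and has to be locked in before it is pressurised: push the lid down shut, then push the bolt on the lid fully home through the keeper, and press its handle over sideways to the end of the locking notch. Only push with the outside of the fingers: do not raise the lid, do not take the bolt's handle between the fingers, and leave the parts and tools lying about where they are.

Things in the scene. Friction and masses are not known exactly. Their poses are not given: they have to be found in the camera images.
- chamber: the gas-charging box: grey steel, fixed to the bench, 255 mm (x) by 300 mm (y), 112 mm high. Origin: on the bench under its middle; +x points away from the robot to the lid's hinge, -x to the front, +y left, z up. Its front part is a sill (x = -130 to -88 mm, top at z = 112 mm); on it at y = -112 mm stands a round gauge, top at about z = 170 mm. All box-frame positions below are in this frame
- lid_hinge (a point): middle of the lid's hinge line, which runs along y; at x = +110 mm, z = 112.5 mm in the box's frame
- keeper_top (a point): middle of the top of the keeper, a steel staple on the sill that the bolt's end goes through; at x = -104 mm, y = 0, z = 150 mm in the box's frame
- lid (a joint): angle of the lid, rad: 0 = shut, grows as its free front edge rises; starts at 0.35 to 0.55. The lid is 198 mm (x) by 296 mm (y), 8 mm thick (top face at z = 120.5 mm when shut): two clear panes beside a 60 mm wide middle rib that carries the bolt. Stiff hinges hold it wherever it is left; pushing it down near the front edge takes about 3 to 6 N
- lid_left_corner (a point): the lid's front left corner, on its top face (free edge, 198 mm from the hinge line)
- slot_corner (a point): point on the bolt's axis below the corner of the L-shaped slot in its barrel; lid shut: x = -30 mm, y = 0, z = 136.5 mm in the box's frame, 16 mm above the lid. The barrel (24 mm thick, x = -75 to +30 mm) has an 11 mm wide slot: the long leg comes along the top from 40 mm farther back to here, the short leg (locking notch) goes down its right (-y) side here
- bolt_slide (a joint): travel of the bolt towards the front, m: 0 = withdrawn, handle at the rear end of the slot; about 0.041 = fully home, handle against the front end of the slot and the bolt's end through the keeper. Starts at 0 to 0.008. The handle can leave the long leg only from about 0.0375 on. Slides with about 2 to 4 N and stays where it is left
- bolt_turn (a joint): turn of the bolt about its axis, rad: 0 = handle standing square off the lid, growing as the handle goes over to the right (-y); about 1.45 = lying over at the end of the locking notch. In the long leg it has about 0.15 of play either way. Stiff: stays where it is left; takes about 1 N at the knob
- bolt_knob (a point): centre of the 18 mm steel ball at the end of the bolt's handle, 46 mm from the bolt's axis; the handle is an 8 mm round steel pin. With the lid shut and the handle upright the ball is 182.5 mm above the bench, at x = +10 mm minus the bolt's travel, y = 0 in the box's frame
- bolt_shank (a point): point on the handle's pin 26 mm from the bolt's axis
- shock_mid (a point): bystander: a loose coil-over rear shock lying on the bench (195 mm long, 55 mm thick); the middle of its spring, 27 mm above the bench
- wrench_mid (a point): bystander: a 170 mm steel spanner lying on the bench in front of the box; its middle
- hex_mid (a point): bystander: a T-handle hex driver, 165 mm long, lying on the bench to the right of the box; on its shaft, 10 mm above the bench
- jar_mid (a point): bystander: a 62 mm high, 62 mm wide grease jar standing left of the box; its centre
- bottle_mid (a point): bystander: a 185 mm high, 68 mm wide oil bottle standing to the right of the box; its axis, 90 mm above the bench
- socket_mid (a point): bystander: a 22 mm wide, 30 mm high steel socket standing on the box's front sill, left of the keeper; its centre
- dish_mid (a point): bystander: an 84 mm wide, 14 mm high steel dish of seals on the bench in front of the box; its centre

How it is judged:
On the way, in this order (a step that is already met when the one before it is completed fails the run):
1. the lid is pushed down shut (within 0.03 rad) with the bolt still withdrawn (value of joint lid below 0.03 rad and value of joint bolt_slide below 0.02 m), for 0.2 s.
2. the bolt is pushed home (travel over 36 mm), its handle still standing, the lid shut (value of joint lid below 0.03 rad and value of joint bolt_slide above 0.036 m and value of joint bolt_turn below 0.6 rad), for 0.1 s.
3. the handle is pressed over into the end of the notch (over 1.3 rad) (value of joint lid below 0.03 rad and value of joint bolt_slide above 0.036 m and value of joint bolt_turn above 1.3 rad), for 0.2 s.
At the end, for the whole second after the job is handed in: the lid is shut (within 0.03 rad, about 6 mm at its front edge), the bolt is home through the keeper (travel over 36 mm of 41 mm), its handle lies over at the end of the notch (turned over 1.3 rad of about 1.45), all at rest (all of step 3 and velocity of joint bolt_slide between -0.01 and 0.01 m/s and velocity of joint lid between -0.05 and 0.05 rad/s); the robot touches nothing.
It fails at once if the lid is raised (beyond 0.62 rad) (value of joint lid above 0.62 rad).
It fails at once if the bolt is shot while the lid is still up (value of joint lid above 0.1 rad and value of joint bolt_slide above 0.02 m).
It fails at once if the bolt's handle is taken between the fingers (distance between the grasp point and bolt_knob below 0.01 m or distance between the grasp point and bolt_shank below 0.01 m).
It fails at once if a bystander (loose shock, spanner, hex driver, jar, bottle, socket or dish) is moved more than 25 mm or lifted (distance of any of shock_mid, wrench_mid, hex_mid, jar_mid, bottle_mid, socket_mid, dish_mid from where it was at the start of the episode above 0.025 m).
It also fails if it takes over 48 s, if anything falls off the work surface, if the arm or the gripper's body presses on something with over 40 N, if the wrist force passes 120 N, or if a joint passes its speed limit or range.

## Robot

A 6-joint arm with a two-finger parallel gripper is mounted at the origin on the work surface. World frame = base frame: x ahead of the robot, y to its left, z up, the work surface at z = 0. Lengths are in m, angles in rad, forces in N, time in s.
With the tool pointing down it reaches from about 0.275 to 0.825 m from the base axis. Payload 4.9 kg.
Tool frame: the origin (TCP) lies midway between the tips of the shut fingers; the grasp point (between the pads) lies 19 mm behind it; z points along the fingers, y is the line along which they close (so a half turn about z gives the same grasp; the last joint's range is limited). The gripper opens to 85 mm and grips with 20 to 120 N. Pads are 22 mm wide; open, the fingers measure 114 mm over their backs; the gripper's body (76 mm by 85 mm) begins 54 mm behind the grasp point. The pads swing forward as they close: fully open they stand 13 mm farther back than shut.
Start: joints at [-1.318, 0.326, -0.193, 1.052, 0, 1.437], TCP at [0.207, -0.509, 0.231] pointing down, gripper open.
Joint ranges: [-2.65, 2.65], [-0.97, 1.79], [-1.3, 1.35], [-1.93, 2.1], [-1.47, 1.37], [-3.14, 3.14]. Speed limits (rad/s): [2.57, 2.57, 3.14, 3.14, 3.14, 3.14].

## Interface

Orientations are given as a unit quaternion [x, y, z, w].
In Python, from station import manip gives the robot as it stands.
- The arm moves only by the shell command python3 -m pendant 'ROWS' [OPENING] [FORCE]. ROWS is JSON, a list that holds one entry, the list of rows, each a list of 6 numbers: the shift along the tool's x, y, z in mm, then the turn, a rotation vector about the tool's x, y, z in rad. A call has 1 to 12 rows; each row shifts and turns the commanded pose from where the row before left it, along the tool's axes as they then stand; what a row does not reach is not made up. A row lasts 1/10 s, in which the tool goes at most 50 mm and 8.59 degrees, less where a joint would pass 70% of its speed; a pose out of reach is approached as far as the arm can. A call is refused whole if a number of a shift passes 50 or a number of a turn 0.15, either way. A call with a gripper value outside its range is refused whole. OPENING is the closure, from 0 (fully open) to 1 (shut), set as the call begins (- or left out, the last holds). The fingers move at their own pace and stop on an object; FORCE is the grip in N (left out, the last holds). Time passes only in rows, so rows that do not move let the fingers close. It gives the time, the measured TCP pose, the force, the opening and the grip force at its end, in the units of the state.
- manip.state(): the state, without advancing time (a new reading comes with each control period).
- manip.grab_frame(name): name is "scene" or "top"; returns the picture (400x640x3 uint8, blue, green, red); there is no depth.
- manip.camera_info(name): a dict with "fx", "fy", "cx", "cy" (pixels), "rvec" (rotation vector, rad) and "tvec" (3), from world to camera coordinates, as OpenCV has them. Camera axes: x right, y down, z forward; pixel columns grow to the right and rows downward; lengths in m; the calibration is good to about 2 mm. A picture is of the moment at which its call begins. camera_info takes no time and is no camera call.
- manip.close_job(): hands the job in; it is judged then, once.
The state is a dict: "time_s": time; "q": joint angles; "joint_velocities": joint speeds; "joint_efforts": joint torques, N m; "position": TCP position; "ee_rot": TCP orientation; "wrist_force": force on the tool from outside, world axes, zero at the start; "ft_torque": the same for the moment, N m; "grip_width": finger opening in m; "gripper_force": force on a finger pad.
Only numpy, scipy, OpenCV 4.12 (cv2) and the standard library are available. Lean on these libraries where they do the work, as an engineer would, in place of code of your own. Each camera call takes 0.05 s, during which the arm holds its last target. There are 200 camera calls.

## Working session

There is one attempt and no reset: what is moved stays moved. The work goes in short steps, Python scripts to look and compute and a shell command to move; the robot and the scene stay as the last step left them, time stands still between calls to the robot, and variables do not carry over. Pictures are saved under pics/ and viewed, at most 10 in all, crops included, and the job is handed in when it is done.

```bash
ls; mkdir -p pics
python3 - <<'E'
from station import manip
import cv2
for n in("scene","top"):
    cv2.imwrite(f"pics/{n}0.png",manip.grab_frame(n)); c=manip.camera_info(n); print(n,{k:(v if not hasattr(v,'tolist') else v.tolist()) for k,v in c.items()})
print(manip.state())
E
```

```text
pics
scene {'fx': 430.27543031718795, 'fy': 430.27543031718795, 'cx': 321.5121876778995, 'cy': 197.31599189473033, 'rvec': [1.033880618134308, 2.352136912849397, -1.0834272320439913], 'tvec': [0.3220757750861722, -0.19272711246013308, 1.4649559113941262]}
top {'fx': 463.23553545384937, 'fy': 463.23553545384937, 'cx': 315.32549125404455, 'cy': 199.98844606385364, 'rvec': [2.173104235163332, -2.1193537071100357, 0.14353998209748337], 'tvec': [0.046160131227161005, 0.5860579484177131, 1.2616604263078408]}
{'time_s': 0.1, 'q': array([-1.31821673e+00,  3.26859448e-01, -1.93472087e-01,  1.05201710e+00,
        8.69464934e-06,  1.43659051e+00]), 'joint_velocities': array([ 0.00055329, -0.00021195,  0.00218232, -0.00074799, -0.00046408,
        0.00142732]), 'joint_efforts': array([ 1.50213942e-03, -4.44236970e+01,  2.63038820e+01,  7.86897435e-03,
       -7.84774306e-05, -3.57036384e-06]), 'position': array([ 0.20734618, -0.508857  ,  0.23059024]), 'ee_rot': array([ 9.81357547e-01,  1.92189394e-01, -4.15717105e-05, -7.75053752e-04]), 'wrist_force': array([ 0.45154199, -0.30616369,  0.11109974]), 'ft_torque': array([ 0.05411123,  0.00872121, -0.00517201]), 'gripper_force': 0.0, 'grip_width': 0.0853206877142355}
```

View pics/scene0.png

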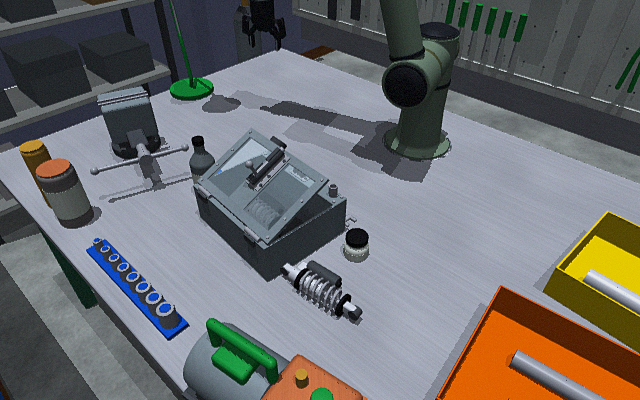

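View pics/top0.png

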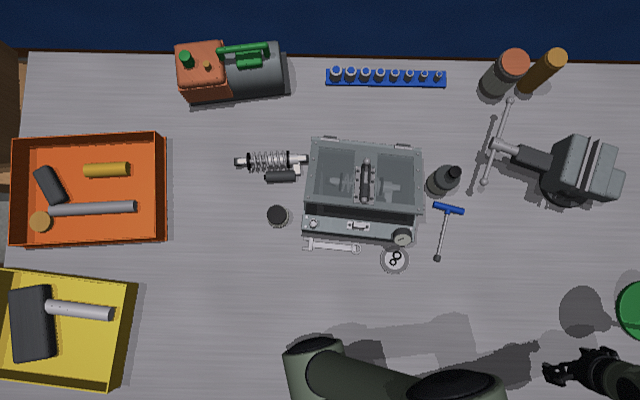

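The overview shows the box at about (362,190) in the top view and (270,200) in the scene view, with the lid up. I'll enlarge both.

Run:
```python
import cv2
t=cv2.imread("pics/top0.png")[125:275,290:480]; s=cv2.imread("pics/scene0.png")[115:285,185:375]
cv2.imwrite("pics/t1.png",cv2.resize(t,None,fx=4,fy=4,interpolation=cv2.INTER_CUBIC))
cv2.imwrite("pics/s1.png",cv2.resize(s,None,fx=3.5,fy=3.5,interpolation=cv2.INTER_CUBIC))
```

```text
(no output)
```

View pics/t1.png

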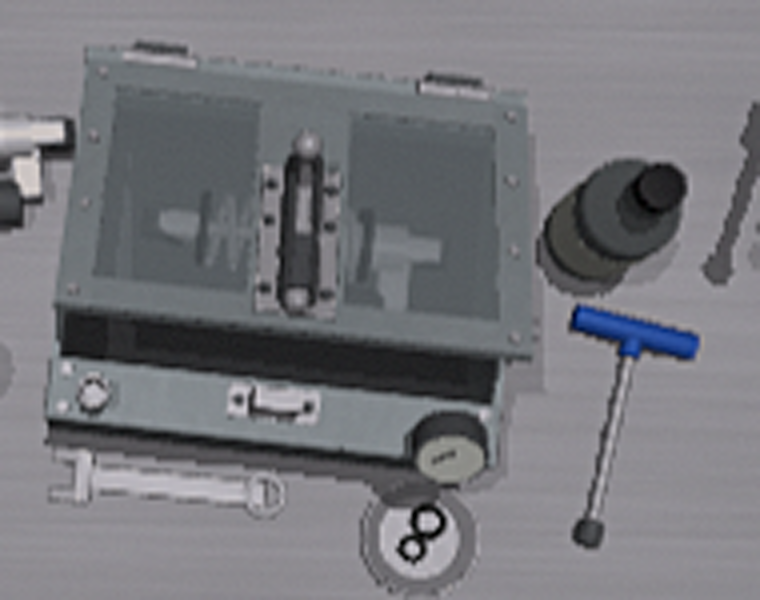

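View pics/s1.png

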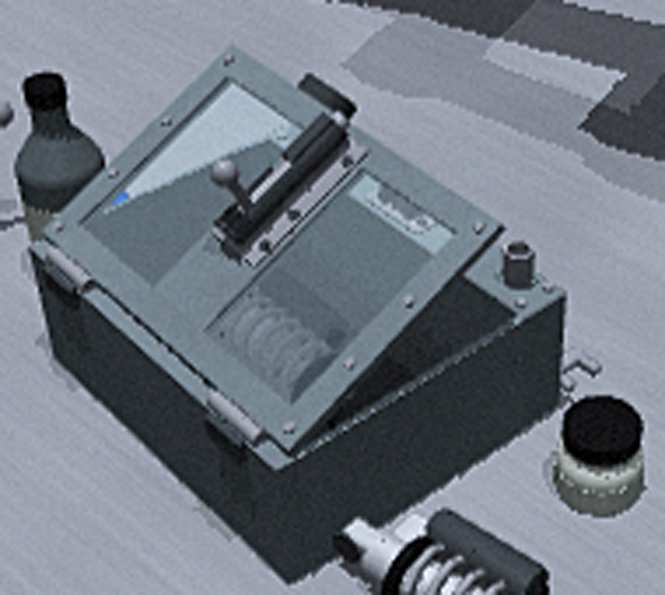

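The top crop shows the sill's front left corner at about (48,418), the box's rear corners at (88,48) and (527,92), the keeper at (274,400), the knob at (307,143) and the lid's front corners at (57,303) and (530,355). In the scene crop the knob is at (223,171) and the lid's front corners are at (502,230) on the left and (232,45) on the right. The bolt looks withdrawn and the handle is upright.

```bash
cat > h.py <<'E'
import numpy as np, cv2
from station import manip
def cam(n):
    c=manip.camera_info(n);K=np.array([[c['fx'],0,c['cx']],[0,c['fy'],c['cy']],[0,0,1]])
    return K,cv2.Rodrigues(np.array(c['rvec'],float))[0],np.array(c['tvec'],float)
def plane(n,uv,z):
    K,R,t=cam(n); o=-R.T@t; d=R.T@np.linalg.inv(K)@[*uv,1]; return o+d*(z-o[2])/d[2]
def tri(a,b):
    P=[np.c_[k@r,k@t] for k,r,t in(cam("top"),cam("scene"))]
    X=cv2.triangulatePoints(*P,np.array(a,float),np.array(b,float)).ravel(); return X[:3]/X[3]
def proj(n,X):
    K,R,t=cam(n); p=K@(R@X+t); return p[:2]/p[2]
T=lambda u,v:((u+.5)/4-.5+290,(v+.5)/4-.5+125)
S=lambda u,v:((u+.5)/3.5-.5+185,(v+.5)/3.5-.5+115)
E
python3 - <<'E'
from h import *
np.set_printoptions(precision=4,suppress=True)
bl,br,fl=[plane("top",T(*p),.112) for p in((88,48),(527,92),(48,418))]
print(bl,br,fl,np.linalg.norm(bl-br),np.linalg.norm(bl-fl))
print("yaw",np.arctan2(*(bl-br)[[1,0]])-np.pi/2,np.arctan2(*(bl-fl)[[1,0]]))
k=plane("top",T(274,400),.150);print("keeper",k)
print("knob",tri(T(307,143),S(223,171)))
L,R=tri(T(57,303),S(502,230)),tri(T(530,355),S(232,45))
print("lid",L,R,np.linalg.norm(L-R))
print("socket",plane("top",T(95,388),.142), "scenecorner rear-left",plane("scene",S(288,468),.112),"frontleft",plane("scene",S(565,293),.112),"rearR",plane("scene",S(33,250),.112))
E
```

```text
[0.7478 0.0747 0.112 ] [ 0.7244 -0.2221  0.112 ] [0.4964 0.0944 0.112 ] 0.29772986019407766 0.25222589116383815
yaw -0.07863988848761694 -0.07820382303242052
keeper [ 0.5086 -0.0509  0.15  ]
knob [ 0.6608 -0.0633  0.22  ]
lid [0.5607 0.0888 0.1958] [ 0.5356 -0.2029  0.2019] 0.29277200020316546
socket [0.5142 0.0636 0.142 ] scenecorner rear-left [0.7461 0.0815 0.112 ] frontleft [0.5019 0.0998 0.112 ] rearR [ 0.7269 -0.2111  0.112 ]
```

```bash
cat >> h.py <<'E'
from scipy.spatial.transform import Rotation as Ro
O=np.array([.6135,-.061,0]); YAW=-.079; B=Ro.from_euler('z',YAW)
def rep(target=None):
    s=manip.state(); r=Ro.from_quat(s['ee_rot']); p=s['position']
    b=B.inv().apply(p-O); e=B.inv()*r
    np.set_printoptions(precision=1,suppress=True)
    print('t',round(s['time_s'],2),'box mm',b*1e3,'tool x in box',np.round(e.apply([1,0,0]),3),'z',np.round(e.apply([0,0,1]),3),'F',B.inv().apply(s['wrist_force']),'w',s['grip_width'],'q',np.round(s['q'],2))
    if target is not None: print('shift tool mm',r.inv().apply(B.apply(np.array(target)/1e3-b))*1e3)
E
python3 -m pendant '[[[0,0,-10,0,0,0.1165],[0,0,-10,0,0,0.1165],[0,0,-10,0,0,0.1165],[0,0,-10,0,0,0.1165],[0,0,0,0,0,0],[0,0,0,0,0,0]]]' 1 20
python3 -c "from h import *;rep([-58,55,265])"
```

```text
time_s: 0.7
position: [0.2074, -0.5092, 0.2708]
ee_rot: [0.999, -0.038, -0.0, -0.0]
wrist_force: [-0.2, -0.5, -0.3]
grip_width: 0.0001
gripper_force: 0.0
t 0.7 box mm [-369.4 -478.9  270.8] tool x in box [ 1.  0. -0.] z [-0.  0. -1.] F [-0.2 -0.5 -0.3] w 8.160807151967145e-05 q [-1.3  0.3 -0.1  1.1 -0.   1.9]
shift tool mm [ 312.6 -533.2    6. ]
```

```bash
python3 -m pendant '[[[10,-17,0,0,0,0],[17,-30,0,0,0,0],[17,-30,0,0,0,0],[17,-30,0,0,0,0],[17,-30,0,0,0,0],[17,-30,0,0,0,0],[17,-30,0,0,0,0],[17,-30,0,0,0,0],[17,-30,0,0,0,0],[17,-30,0,0,0,0],[17,-30,0,0,0,0],[17,-30,0,0,0,0]]]'
python3 -m pendant '[[[17,-30,0,0,0,0],[17,-30,0,0,0,0],[17,-30,0,0,0,0],[17,-30,0,0,0,0],[17,-30,0,0,0,0],[17,-30,0,0,0,0],[13,-6,3,0,0,0],[0,0,0,0,0,0],[0,0,0,0,0,0],[0,0,0,0,0,0]]]'
python3 -c "from h import *;rep([-58,55,210]);cv2.imwrite('pics/t2.png',cv2.resize(manip.grab_frame('top')[125:275,290:480],None,fx=4,fy=4,interpolation=2))"
```

```text
time_s: 1.9
position: [0.4313, -0.1765, 0.2707]
ee_rot: [0.999, -0.039, -0.0, -0.0]
wrist_force: [0.3, -0.1, -0.2]
grip_width: 0.0002
gripper_force: 0.0
time_s: 2.9
position: [0.5596, -0.0029, 0.2681]
ee_rot: [0.999, -0.04, -0.001, -0.0]
wrist_force: [0.3, 0.1, 1.1]
grip_width: 0.0001
gripper_force: 0.0
t 2.9 box mm [-58.3  53.7 268.1] tool x in box [ 1. -0. -0.] z [-0.  0. -1.] F [0.3 0.1 1.1] w 5.2796439241941946e-05 q [-0.1  0.3 -0.1  1.1 -0.   3.1]
shift tool mm [ 0.3 -1.3 58.1]
```

View pics/t2.png

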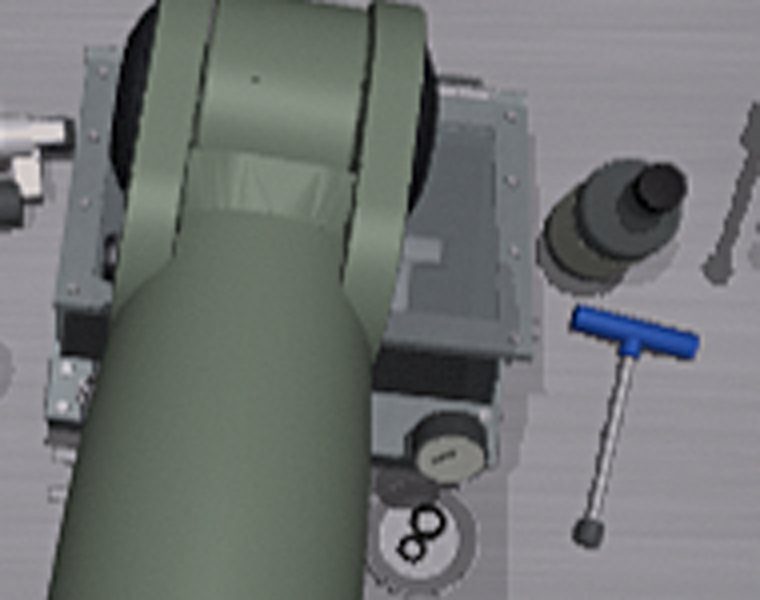

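The arm hides the top view. The visible parts are unchanged, with the gauge at (448,450) and the bottle at (620,220). Next I press the lid down.

```bash
python3 -m pendant '[[[0,5,20,0,0,0],[0,5,20,0,0,0],[0,0,15,0,0,0],[0,0,8,0,0,0],[0,0,8,0,0,0],[0,0,8,0,0,0],[0,0,8,0,0,0]]]'
python3 -c "from h import *;rep();print(manip.state()['q'][5].round(4).__format__('.4f'))"
```

```text
time_s: 3.65
position: [0.5605, -0.0129, 0.1817]
ee_rot: [0.999, -0.04, 0.001, 0.0]
wrist_force: [-1.9, 0.2, 3.3]
grip_width: 0.0001
gripper_force: 1.8
t 3.65 box mm [-56.7  43.8 181.7] tool x in box [ 1. -0.  0.] z [ 0. -0. -1.] F [-1.9  0.1  3.3] w 9.29674545166908e-05 q [-0.1  0.4 -0.2  0.9 -0.   3.1]
3.0663
```

Contact at about 4 N, so I continue down.

```bash
python3 -m pendant '[[[0,0,8,0,0,0],[0,0,8,0,0,0],[0,0,8,0,0,0],[0,0,8,0,0,0],[0,0,8,0,0,0],[0,0,7,0,0,0],[0,0,5,0,0,0],[0,0,4,0,0,0],[0,0,0,0,0,0]]]'
python3 -c "from h import *;rep()"
```

```text
time_s: 4.55
position: [0.5602, -0.0127, 0.1247]
ee_rot: [0.999, -0.04, 0.0, 0.0]
wrist_force: [0.1, -0.2, 0.7]
grip_width: 0.0003
gripper_force: 0.0
t 4.55 box mm [-57.   43.9 124.7] tool x in box [ 1. -0.  0.] z [ 0.  0. -1.] F [ 0.1 -0.2  0.7] w 0.00027585808988259917 q [-0.1  0.4 -0.3  0.8  0.   3.1]
```

```bash
python3 -m pendant '[[[0,0,2,0,0,0],[0,0,2,0,0,0],[0,0,0,0,0,0]]]'
python3 -m pendant '[[[0,0,2,0,0,0],[0,0,1,0,0,0],[0,0,0,0,0,0],[0,0,0,0,0,0]]]'
python3 -c "from h import *;rep()"
```

```text
time_s: 4.85
position: [0.5607, -0.0128, 0.1215]
ee_rot: [0.999, -0.04, 0.001, 0.0]
wrist_force: [1.8, -0.2, 0.9]
grip_width: 0.0
gripper_force: 0.7
time_s: 5.25
position: [0.5606, -0.0128, 0.1187]
ee_rot: [0.999, -0.04, 0.001, 0.0]
wrist_force: [3.1, 0.5, 3.3]
grip_width: 0.0001
gripper_force: 2.2
t 5.25 box mm [-56.5  43.8 118.7] tool x in box [ 1. -0.  0.] z [ 0. -0. -1.] F [3.  0.7 3.3] w 0.00011395734071591647 q [-0.1  0.4 -0.3  0.8  0.   3.1]
```

```bash
python3 -m pendant '[[[0,0,2,0,0,0],[0,0,2,0,0,0],[0,0,0,0,0,0],[0,0,0,0,0,0]]]'
python3 -c "from h import *;rep()
cv2.imwrite('pics/s2.png',cv2.resize(manip.grab_frame('scene')[90:260,185:375],None,fx=3.5,fy=3.5,interpolation=2))"
```

```text
time_s: 5.65
position: [0.5607, -0.0128, 0.1183]
ee_rot: [0.999, -0.04, 0.002, 0.0]
wrist_force: [-7.4, 0.5, 30.5]
grip_width: -0.0001
gripper_force: 14.7
t 5.65 box mm [-56.4  43.8 118.3] tool x in box [ 1. -0.  0.] z [ 0. -0. -1.] F [-7.5 -0.1 30.5] w -8.844843873164921e-05 q [-0.1  0.4 -0.3  0.8 -0.   3.1]
```

View pics/s2.png

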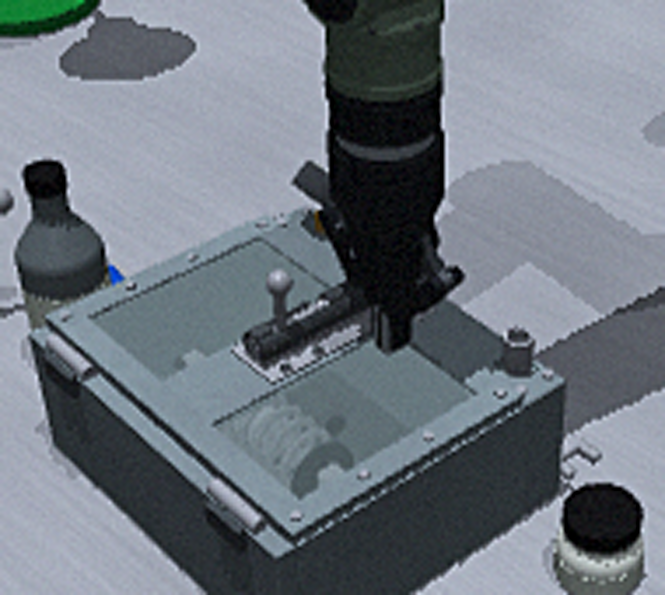

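The lid is shut flat and stopped hard at 30 N. The handle stands upright, with the knob at crop pixel (280,279). I'll cast that ray onto z = 182.5 mm.

```bash
python3 -c "
from h import *
u,v=280,279; k=plane('scene',((u+.5)/3.5-.5+185,(v+.5)/3.5-.5+90),.1825); rep(); print('knob box',B.inv().apply(k-O)*1e3)"
```

```text
t 5.7 box mm [-56.4  43.8 118.3] tool x in box [ 1. -0.  0.] z [ 0. -0. -1.] F [-7.2  0.2 30.7] w -0.0002793125793218485 q [-0.1  0.4 -0.3  0.8 -0.   3.1]
knob box [  4.9   1.7 182.5]
```

```bash
python3 -m pendant '[[[0,0,-15,0,0,0],[0,0,-30,0,0,0],[0,0,-30,0,0,0],[0,0,-12,0,0,0],[0,0,0,0,0,0]]]'
```

```text
time_s: 6.2
position: [0.5604, -0.0127, 0.2023]
ee_rot: [0.999, -0.04, 0.001, 0.0]
wrist_force: [-0.4, -0.4, 0.2]
grip_width: -0.0001
gripper_force: 0.0
```

```bash
python3 -m pendant '[[[20,0,0,0,0,0],[30,0,0,0,0,0],[30,0,0,0,0,0],[20,0,0,0,0,0],[0,20,0,0,0,0],[0,23,0,0,0,0],[0,0,15,0,0,0],[0,0,15,0,0,0],[0,0,11,0,0,0],[0,0,0,0,0,0],[0,0,0,0,0,0]]]'
python3 -c "from h import *;rep([30,1,161])"
```

```text
time_s: 7.3
position: [0.6556, -0.0632, 0.1594]
ee_rot: [0.999, -0.039, -0.001, -0.0]
wrist_force: [0.6, 0.6, 0.3]
grip_width: 0.0001
gripper_force: 0.0
t 7.3 box mm [ 42.2   1.1 159.4] tool x in box [ 1.  0. -0.] z [-0.  0. -1.] F [0.5 0.7 0.3] w 0.00012785249248899638 q [-0.2  0.6  0.   1.   0.   3. ]
shift tool mm [-12.2   0.1  -1.6]
```

```bash
python3 -m pendant '[[[-8,0,0,0,0,0],[-6,0,0,0,0,0],[-6,0,0,0,0,0],[-6,0,0,0,0,0],[-6,0,0,0,0,0],[-6,0,0,0,0,0],[0,0,0,0,0,0]]]'
python3 -c "from h import *;rep()"
python3 -m pendant '[[[-5,0,0,0,0,0],[-5,0,0,0,0,0],[-3,0,0,0,0,0],[0,0,0,0,0,0]]]'
python3 -c "from h import *;rep()"
```

```text
time_s: 8.0
position: [0.6174, -0.0604, 0.1606]
ee_rot: [0.999, -0.04, -0.0, 0.0]
wrist_force: [-0.0, -0.0, 0.3]
grip_width: -0.0001
gripper_force: 0.0
t 8.0 box mm [  3.8   0.9 160.6] tool x in box [ 1. -0. -0.] z [-0. -0. -1.] F [-0.  -0.   0.3] w -8.214713618654485e-05 q [-0.2  0.5 -0.1  1.  -0.   3. ]
time_s: 8.4
position: [0.6048, -0.0594, 0.1603]
ee_rot: [0.999, -0.04, -0.0, 0.0]
wrist_force: [0.7, 0.2, 0.3]
grip_width: 0.0001
gripper_force: 0.4
t 8.4 box mm [ -8.8   0.9 160.3] tool x in box [ 1. -0. -0.] z [-0. -0. -1.] F [0.6 0.3 0.3] w 0.00014541558477034679 q [-0.2  0.5 -0.1  0.9 -0.   3. ]
```

```bash
python3 -m pendant '[[[-3,0,0,0,0,0],[-3,0,0,0,0,0]]]'
python3 -m pendant '[[[-2,0,0,0,0,0],[0,0,0,0,0,0]]]'
python3 -c "from h import *;rep()
cv2.imwrite('pics/s3.png',cv2.resize(manip.grab_frame('scene')[90:260,185:375],None,fx=3.5,fy=3.5,interpolation=2))"
```

```text
time_s: 8.6
position: [0.6011, -0.0592, 0.1606]
ee_rot: [0.999, -0.04, 0.002, 0.0]
wrist_force: [11.7, 0.0, -4.4]
grip_width: -0.0001
gripper_force: 5.8
time_s: 8.8
position: [0.601, -0.0593, 0.1607]
ee_rot: [0.999, -0.04, 0.004, 0.0]
wrist_force: [11.8, -0.7, -3.7]
grip_width: 0.0
gripper_force: 6.1
t 8.8 box mm [-12.6   0.7 160.7] tool x in box [ 1. -0.  0.] z [ 0.  0. -1.] F [11.8  0.3 -3.7] w 3.850116599260692e-05 q [-0.2  0.5 -0.2  0.9  0.   3. ]
```

View pics/s3.png

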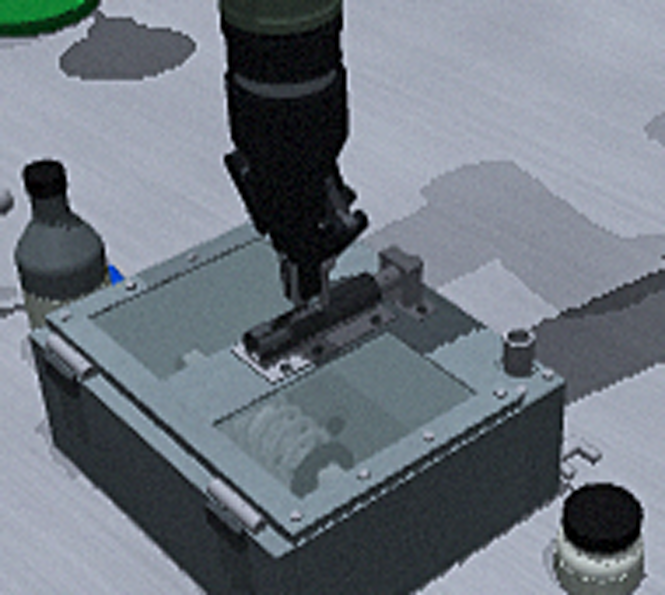

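The bolt's end is now in the keeper at about (400,275), and the finger stopped hard at 12 N. That puts the knob at x ≈ -32 mm, which is home. Next I go round to the left of the knob and push it right.

```bash
python3 -m pendant '[[[10,0,0,0,0,0],[5,-10,0,0,0,0],[0,-20,0,0,0,0],[0,-7,0,0,0,0],[-20,0,0,0,0,0],[-19,0,6,0,0,0],[0,0,0,0,0,0],[0,0,0,0,0,0]]]'
python3 -c "from h import *;rep([-32,23,154])"
```

```text
time_s: 9.65
position: [0.5763, -0.0199, 0.1544]
ee_rot: [0.999, -0.039, -0.0, 0.0]
wrist_force: [-0.7, -0.1, -0.2]
grip_width: 0.0
gripper_force: 0.0
t 9.65 box mm [-40.4  38.1 154.4] tool x in box [ 1.  0. -0.] z [-0. -0. -1.] F [-0.7 -0.2 -0.2] w 4.434640406886095e-05 q [-0.2  0.4 -0.2  0.9 -0.   3.1]
shift tool mm [ 8.4 15.1  0.4]
```

```bash
python3 -m pendant '[[[7,5,0,0,0,0],[0,6,0,0,0,0],[0,5,0,0,0,0],[0,5,0,0,0,0],[0,5,0,0,0,0],[0,5,0,0,0,0]]]'
python3 -c "from h import *;rep()"
python3 -m pendant '[[[0,5,0,0,0,0],[0,5,0,0,0,0],[0,5,0,0,0,0],[0,5,0,0,0,0],[0,0,0,0,0,0]]]'
python3 -c "from h import *;rep()"
```

```text
time_s: 10.25
position: [0.581, -0.0519, 0.1543]
ee_rot: [0.999, -0.04, 0.0, -0.0]
wrist_force: [1.3, 1.2, -0.7]
grip_width: 0.0
gripper_force: 0.6
t 10.25 box mm [-33.1   6.5 154.3] tool x in box [ 1. -0.  0.] z [ 0.  0. -1.] F [ 1.2  1.3 -0.7] w 1.3666259998543692e-05 q [-0.2  0.5 -0.2  0.9  0.   3. ]
time_s: 10.75
position: [0.5792, -0.0724, 0.1543]
ee_rot: [0.999, -0.04, -0.0, 0.0]
wrist_force: [0.7, 0.4, 0.8]
grip_width: 0.0001
gripper_force: 0.2
t 10.75 box mm [-33.3 -14.1 154.3] tool x in box [ 1. -0. -0.] z [-0. -0. -1.] F [0.6 0.5 0.8] w 5.251855330586721e-05 q [-0.2  0.5 -0.2  0.9 -0.   3. ]
```

The handle is turning. Now I go over the ball and press it down to the end of the notch.

```bash
python3 -m pendant '[[[0,3,0,0,0,0],[0,-4,-15,0,0,0],[0,0,-15,0,0,0],[0,15,0,0,0,0],[0,15,0,0,0,0],[0,0,0,0,0,0],[0,0,10,0,0,0],[0,0,6,0,0,0],[0,0,5,0,0,0],[0,0,5,0,0,0],[0,0,4,0,0,0],[0,0,0,0,0,0]]]'
python3 -c "from h import *;rep()"
python3 -m pendant '[[[0,0,2,0,0,0],[0,0,2,0,0,0],[0,0,0,0,0,0]]]'
python3 -c "from h import *;rep()"
```

```text
time_s: 11.95
position: [0.5766, -0.0997, 0.1534]
ee_rot: [0.999, -0.039, -0.001, -0.0]
wrist_force: [1.1, 0.6, 0.3]
grip_width: 0.0001
gripper_force: 0.0
t 11.95 box mm [-33.7 -41.5 153.4] tool x in box [ 1.  0. -0.] z [-0.  0. -1.] F [1.  0.7 0.3] w 0.00012559697853044665 q [-0.3  0.5 -0.2  0.9  0.   2.9]
time_s: 12.25
position: [0.577, -0.1004, 0.1503]
ee_rot: [0.999, -0.04, -0.0, 0.0]
wrist_force: [-0.3, 1.1, 0.9]
grip_width: -0.0004
gripper_force: 0.5
t 12.25 box mm [-33.3 -42.2 150.3] tool x in box [ 1. -0. -0.] z [-0. -0. -1.] F [-0.4  1.1  0.9] w -0.0004027150495588546 q [-0.3  0.5 -0.2  0.9 -0.   2.9]
```

```bash
python3 -m pendant '[[[0,0,2,0,0,0],[0,0,1,0,0,0],[0,0,0,0,0,0]]]'
python3 -m pendant '[[[0,0,1,0,0,0],[0,0,1,0,0,0],[0,0,0,0,0,0]]]'
python3 -c "from h import *;rep()"
```

```text
time_s: 12.55
position: [0.5772, -0.1008, 0.1475]
ee_rot: [0.999, -0.04, 0.0, 0.0]
wrist_force: [-0.5, -1.4, 3.2]
grip_width: -0.0
gripper_force: 1.6
time_s: 12.85
position: [0.5772, -0.1011, 0.1457]
ee_rot: [0.999, -0.04, 0.0, 0.001]
wrist_force: [-2.4, -4.3, 5.0]
grip_width: 0.0001
gripper_force: 2.6
t 12.85 box mm [-33.  -42.8 145.7] tool x in box [ 1. -0.  0.] z [ 0. -0. -1.] F [-2.1 -4.5  5. ] w 8.378145864568164e-05 q [-0.3  0.5 -0.2  0.9 -0.   2.9]
```

```bash
python3 -m pendant '[[[0,0,2,0,0,0],[0,0,2,0,0,0],[0,0,0,0,0,0]]]'
python3 -c "from h import *;rep()"
python3 -m pendant '[[[0,0,-15,0,0,0],[0,0,-30,0,0,0],[0,0,-40,0,0,0],[-20,20,-10,0,0,0],[-30,30,0,0,0,0],[-40,40,0,0,0,0],[-40,40,0,0,0,0],[-40,40,0,0,0,0],[-40,40,0,0,0,0],[-20,20,0,0,0,0],[0,0,0,0,0,0]]]'
python3 -c "from h import *;rep()
a=cv2.resize(manip.grab_frame('scene')[130:220,235:335],None,fx=4,fy=4,interpolation=2)
b=cv2.resize(manip.grab_frame('top')[145:235,315:415],None,fx=4,fy=4,interpolation=2)
cv2.imwrite('pics/f.png',np.hstack([a,b]))"
```

```text
time_s: 13.15
position: [0.5773, -0.1017, 0.1421]
ee_rot: [0.999, -0.04, 0.0, 0.002]
wrist_force: [-3.0, -4.8, 7.6]
grip_width: -0.0002
gripper_force: 3.8
t 13.15 box mm [-32.9 -43.5 142.1] tool x in box [ 1. -0.  0.] z [ 0. -0. -1.] F [-2.6 -5.   7.6] w -0.00015165116316926295 q [-0.3  0.5 -0.2  0.9 -0.   2.9]
time_s: 14.25
position: [0.3477, -0.2956, 0.2359]
ee_rot: [0.999, -0.042, 0.0, -0.001]
wrist_force: [-0.2, 1.1, 0.3]
grip_width: -0.0004
gripper_force: 0.0
t 14.25 box mm [-246.5 -254.8  235.9] tool x in box [ 1. -0.  0.] z [ 0.  0. -1.] F [-0.3  1.1  0.3] w -0.0003892849652844311 q [-0.9  0.1 -0.4  1.   0.   2.4]
```

View pics/f.png

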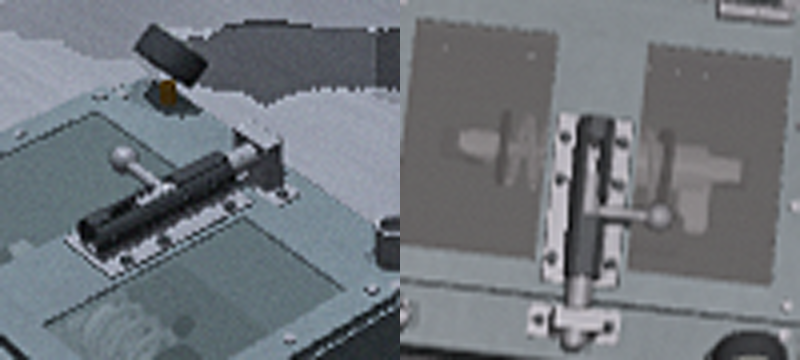

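The bolt goes through the keeper and the handle lies to the right, with the knob at (124,158) in the scene half and (657,215) in the top half. The finger never met a firm stop, so I'll measure the knob's turn.

```bash
python3 -c "
from h import *
f=lambda u,v,x,y:((u+.5)/4-.5+x,(v+.5)/4-.5+y)
k=tri(f(257,215,315,145),f(124,158,235,130)); b=B.inv().apply(k-O)*1e3; print(b)
for a in(.9,1.1,1.3,1.45):
  X=O+B.apply([-.032,-.046*np.sin(a)+.0015,.1365+.046*np.cos(a)]); print(a,(proj('top',X)-[315,145]+.5)*4-.5,(proj('scene',X)-[235,130]+.5)*4-.5)"
```

```text
[-30.82637572 -46.29642447 139.21284167]
0.9 [243.50272168 209.34537575] [133.70976939 132.0937626 ]
1.1 [249.73210403 211.89794245] [129.67488679 138.70240353]
1.3 [253.18397616 214.34255435] [127.37535671 147.4089037 ]
1.45 [253.89458466 216.0455596 ] [126.82403275 155.09286047]
```

The knob is at z ≈ 139 mm and y ≈ -46 mm, which matches a turn of about 1.45 rad. The bolt travel is about 41 mm and the robot is clear, so I hand in.

```bash
python3 -c "
from station import manip
print(manip.close_job())"
```

```text
the job is handed in; nothing more can be done
None
```

I handed the job in at about 14 s of robot time. By my measurements the lid is shut, the bolt is home through the keeper (about 41 mm) and the handle lies over at the end of the notch (about 1.45 rad), but the hand-in call returned no verdict.

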